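Cup on the indexing stake, three clicks on and hold

TASK

Set the straight-sided copper cup (62 mm wide, 75 mm tall, standing mouth down among the other vessels) mouth down over the upright steel stake until it rests fully home on it, and let go of it. Then take the stake's lever by its wooden handle, turn it clockwise (seen from above) from rest exactly three clicks, never over the fourth, and finish there, midway between the third click and the fourth, still holding the handle against its return spring. Leave the other things where they are.

Things in the scene. Friction and masses are not known exactly. Their poses are not given: they have to be found in the camera images.
- cup: The cup: straight-sided copper cup standing mouth down, 62 mm across, 75 mm tall (in height between the bowl and the tumbler). Walls 3 mm, closed end 5 mm thick (inside 56 mm wide, 70 mm deep), about 0.25 kg. Origin at the centre of the mouth (its underside as it stands), z up through the closed end.
- stake_top (a point): Centre of the flat top of the stake: an upright steel post, 38 mm across, top 120 mm above the bench, amid a round steel base (200 mm across, 18 mm high) fixed to the bench. Cup fully home: its closed end rests on this face, its mouth 50 mm and its closed top 125 mm above the bench. The post turns with the lever. z up.
- handle: Upright round wooden handle on the lever's outer end, 22 mm across, from 36 to 101 mm above the bench; it spins freely about its own upright axis. Origin at the centre of its lower end, z up. It travels a level circle of radius 140 mm about the stake's axis. Under it: lever bar and 28 mm boss, tops 36 mm above the bench.
- lever (a joint): Angle of lever and post, rad: 0 at the rest stop, grows clockwise seen from above, ends at 1.6. A spring drives it back to 0 if let go (7 N at the handle at click 3). A pawl rides over six pins on its wheel, 0.22 rad (31 mm at the handle) apart, the first at 0.12 to 0.38 rad. At each pin the handle's force rises some 4 N, then drops sharply: one click. No click holds the lever by itself.
- click_block: Steel block on the base (32 x 30 mm, top 52 mm above the bench, its middle 84 mm from the stake's axis) that carries the spring pawl. Fixed, but clamped at a different place round the base every time. Origin on the stake's axis at bench height; block and pawl lie along its own +x, its y is level, z up.
- third_notch (a point): Point on the lever's wheel midway between the third and fourth pins, 52 mm from the stake's axis, 36 mm above the bench. In the click block's frame its y falls as the lever advances: the third pin passes the pawl at y = +5.7 mm, the notch after the third click is at y = 0, the fourth pin passes at y = -5.7 mm.
- tumbler: bystander: slim copper tumbler standing mouth down, 48 mm across, 115 mm tall; taller and slimmer than the cup; origin under its middle
- bowl: bystander: round copper bowl standing mouth up, 88 mm across the rim, 50 mm tall; origin under its middle
- hammer: bystander: hammer lying on the bench, 260 mm long, handle to its own -x
- tin: bystander: closed metal tin, 70 mm across, 70 mm tall; origin under its middle
- collar: bystander: copper ring lying flat, 70 mm across, 22 mm tall; origin under its middle
- wood_block: bystander: dark wood block, 100 x 60 x 40 mm; origin under its middle
- weight: bystander: brass weight with a knob, 44 mm across, 48 mm tall; origin under its middle
Mind the look-alikes: they are no part of the job. Leave any pink or turquoise look-alike of the cup alone.

How it is judged:
By the outcome, as a careful person would: the job done as asked, in the order asked, and still so for the second after the job is handed in, while the arm keeps its last pose, push and grip.
It also fails if it takes over 69 s, if anything falls off the work surface, if the arm or the gripper's body presses on something with over 40 N, if the wrist force passes 120 N, or if a joint passes its speed limit or range.

ROBOT

A 7-joint arm with a two-finger parallel gripper is mounted at the origin on the work surface. World frame = base frame: x ahead of the robot, y to its left, z up, the work surface at z = 0. Lengths are in m, angles in rad, forces in N, time in s.
With the tool pointing down it reaches from about 0.4 to 0.85 m from the base axis. Payload 6.9 kg.
Tool frame: the origin (TCP) lies midway between the tips of the shut fingers; the grasp point (between the pads) lies 19 mm behind it; z points along the fingers, y is the line along which they close (so a half turn about z gives the same grasp; the last joint's range is limited). The gripper opens to 85 mm and grips with 20 to 120 N. Pads are 22 mm wide; open, the fingers measure 114 mm over their backs; the gripper's body (76 mm by 85 mm) begins 54 mm behind the grasp point. The pads swing forward as they close: fully open they stand 13 mm farther back than shut.
Start: joints at [1.389, 0.507, -0.238, 1.5, 0.126, 1.149, -0.155], TCP at [0.177, -0.599, 0.231] pointing down, gripper open.
Joint ranges: [-3.08, 3.08], [-0.24, 2.05], [-1.43, 1.35], [0, 2.5], [-1.52, 4.66], [0.17, 1.96], [-2.89, 2.89]. Speed limits (rad/s): [2.39, 2.39, 3.14, 3.14, 3.14, 3.14, 3.14].

INTERFACE

Orientations are given as [roll, pitch, yaw] about the fixed x, y, z axes, in that order (R = Rz(yaw) Ry(pitch) Rx(roll)).
In Python, from station import manip gives the robot as it stands. The module is installed in compiled form; this text tells all that it offers. Calls block until the motion is done:
- manip.move_pose(position, orientation): joint-space move of the TCP to a pose.
- manip.move_straight(position, orientation=None, feed=0.15, force_limit=None): straight line of the TCP; orientation=None keeps the orientation; feed is the mean speed in m/s. With force_limit (N) it stops when the force on the tool has changed by that much, and returns True; else False.
- manip.goto_joints(angles): joint-space move.
- manip.command_gripper(opening, effort=None): opening from 0.0 (shut) to 1.0 (fully open); effort is the grip in N (None keeps the last); returns when the fingers have stopped.
- manip.hold(seconds).
- manip.solve_ik(position, orientation): joint angles nearest the present ones, or None.
- manip.get_obs(): the state.
- manip.snapshot(name): name is "side" or "top"; returns the picture (480x640x3 uint8, blue, green, red); there is no depth.
- manip.get_calibration(name): a dict with "camera_matrix" (3x3 intrinsics, pixels), "world_to_cam" (4x4, takes a point from world to camera coordinates). Camera axes: x right, y up, looking along -z (the intrinsics and any distortion apply to the point x, -y, -z); pixel columns grow to the right and rows downward; lengths in m; the calibration is good to about 2 mm. A picture is of the moment at which its call begins. get_calibration takes no time and is no camera call.
A pose or a line that the arm cannot do raises manip.IKError and nothing moves.
- manip.hand_in(): hands the job in; it is judged then, once.
Trained networks look in the newest picture that a camera, given by its name, has taken for a name from the list of things; names that differ only in an ending like _2 or _b are one class to them, and where a whole thing is asked for, a point or a joint stands for the part that bears it (a point fixed in the world has none). Each returns a list of dicts, best first, with "conf" (0 to 1); they miss things now and then, are a little off and sometimes report something else, mostly with a low value. They report only what shows in the picture. A call takes as long as a camera call. They do not tell look-alikes from the thing itself.
- manip.regions_of(name, camera): "region" (480x640 bool, what is visible of it).
- manip.mark_of(name, camera): "xyz" ([x, y, z] in m, in world coordinates, good to about 4 mm: a listed point, or the origin of a listed thing).
The state is a dict: "time": time; "joints": joint angles; "dq": joint speeds; "effort": joint torques, N m; "tcp_pos": TCP position; "tcp_rot": TCP orientation; "ft_force": force on the tool from outside, world axes, zero at the start; "ft_torque": the same for the moment, N m; "gripper_width": opening from 0.0 (shut) to 1.0 (fully open); "grasp_force": force on a finger pad.
Only numpy, scipy, OpenCV 4.12 (cv2) and the standard library are available. Lean on these libraries where they do the work, as an engineer would, in place of code of your own. Each camera call takes 0.05 s, during which the arm holds its last target. There are 200 camera calls.

## Working session

There is one attempt and no reset: what is moved stays moved. The work goes in short steps, each a Python script; the robot and the scene stay as the last script left them, time stands still between calls to the robot, and variables do not carry over. Pictures are saved under pics/ and viewed, at most 10 in all, crops included, and the job is handed in when it is done.

```bash
mkdir -p pics
python3 - <<'E'
from station import manip as m
import cv2,numpy as np
for c in("top","side"):
    cv2.imwrite(f"pics/{c}0.png",m.snapshot(c))
    K=m.get_calibration(c);print(c,K["camera_matrix"].round(1).tolist(),K["world_to_cam"].round(3).tolist(),[k for k in K])
    for n in("cup","stake_top","handle","click_block","third_notch","tumbler","bowl","tin","collar","wood_block","weight","hammer"):
        print(n,[(np.round(d["xyz"],3).tolist(),round(d["conf"],2)) for d in m.mark_of(n,c)][:4])
o=m.get_obs();print(o["time"],o["tcp_pos"],o["tcp_rot"],o["gripper_width"])
E
```

```text
top [[582.8, 0.0, 323.4], [0.0, 582.8, 227.4], [0.0, 0.0, 1.0]] [[-0.017, -1.0, -0.003, -0.025], [0.996, -0.018, 0.083, -0.551], [-0.084, -0.002, 0.997, -1.452], [0.0, 0.0, 0.0, 1.0]] ['camera_matrix', 'world_to_cam']
cup [([0.332, 0.209, 0.005], 0.75), ([0.453, 0.202, 0.003], 0.7), ([0.492, 0.019, 0.037], 0.33)]
stake_top [([0.538, -0.009, 0.119], 0.8)]
handle [([0.626, -0.113, 0.035], 0.57)]
click_block []
third_notch [([0.492, 0.02, 0.036], 0.83)]
tumbler [([0.49, 0.346, -0.002], 0.85)]
bowl [([0.574, 0.213, 0.002], 0.98), ([0.536, -0.01, 0.121], 0.29)]
tin [([0.715, 0.364, -0.004], 0.92)]
collar [([0.706, 0.145, 0.003], 0.86)]
wood_block [([0.67, -0.329, 0.003], 0.76)]
weight [([0.719, -0.01, 0.001], 0.81)]
hammer [([0.444, -0.41, 0.003], 0.87), ([0.492, 0.344, -0.003], 0.57)]
side [[583.7, 0.0, 325.1], [0.0, 583.7, 241.8], [0.0, 0.0, 1.0]] [[-0.712, -0.702, 0.007, 0.373], [0.447, -0.445, 0.776, -0.337], [-0.542, 0.556, 0.631, -1.068], [0.0, 0.0, 0.0, 1.0]] ['camera_matrix', 'world_to_cam']
cup [([0.339, 0.212, -0.003], 0.98), ([0.343, 0.308, -0.004], 0.77), ([0.455, 0.193, -0.0], 0.64)]
stake_top [([0.539, -0.007, 0.122], 0.95), ([0.446, -0.408, 0.002], 0.3)]
handle [([0.626, -0.12, 0.036], 0.57)]
click_block [([0.535, -0.005, 0.003], 0.56), ([0.713, 0.366, 0.001], 0.54)]
third_notch [([0.497, 0.02, 0.036], 0.6)]
tumbler [([0.494, 0.344, 0.003], 0.78), ([0.538, -0.008, 0.122], 0.55)]
bowl [([0.574, 0.218, -0.001], 0.97)]
tin [([0.713, 0.364, -0.001], 0.57), ([0.701, 0.146, -0.002], 0.16)]
collar []
wood_block []
weight []
hammer [([0.445, -0.407, 0.001], 0.63)]
1.3 [ 0.17676449 -0.59946931  0.23128043] [-3.14156963e+00 -1.55900605e-05  2.86743471e-01] 0.9970237365098175
```

View pics/top0.png

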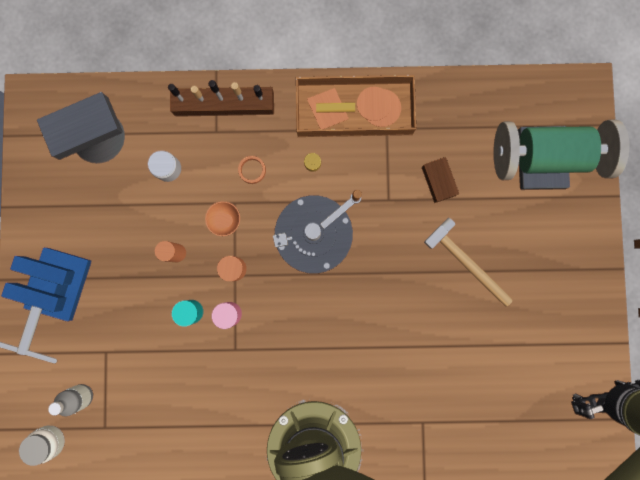

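View pics/side0.png

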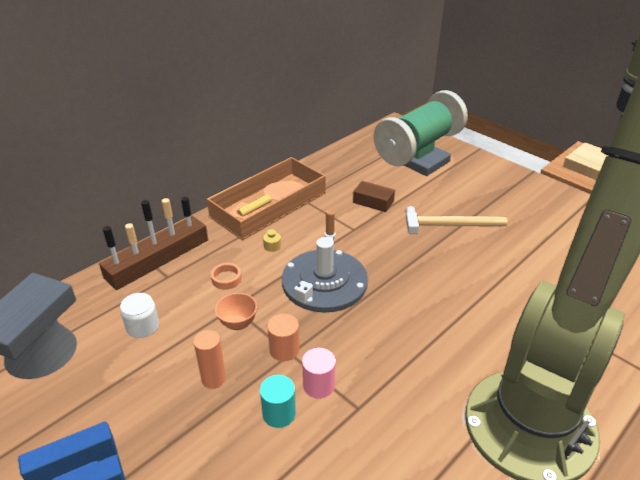

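In the pictures there are four cup-shaped candidates (top / side pixels):
- **Copper cup:** (231,268) / (284,337)
- **Pink look-alike:** (226,316) / (319,373)
- **Turquoise look-alike:** (187,313) / (278,401)
- **Copper tumbler:** (170,252) / (210,360), which is taller and slimmer

The copper one at (231,268) fits: it is copper, straight-sided, and in height between the bowl at (222,218) and the tumbler. The stake is at (313,231), the handle at (356,196) and the block at (282,240). I'll confirm the cup in one crop, with its model outline drawn on.

```bash
cat > h.py <<'E'
from station import manip as m
import cv2,numpy as np
pi=np.pi
def proj(P,c):
    k=m.get_calibration(c);P=np.atleast_2d(P);q=(k["world_to_cam"]@np.c_[P,np.ones(len(P))].T)[:3]
    p=k["camera_matrix"]@(q*[[1],[-1],[-1]]);return (p[:2]/p[2]).T
def ring(x,y,z,r,n=48):
    a=np.linspace(0,2*pi,n);return np.c_[x+r*np.cos(a),y+r*np.sin(a),0*a+z]
def cylmask(x,y,z0,z1,r,c):
    h=cv2.convexHull(np.r_[proj(ring(x,y,z0,r),c),proj(ring(x,y,z1,r),c)].astype(np.float32))
    M=np.zeros((480,640),np.uint8);cv2.fillPoly(M,[np.round(h*16).astype(np.int32)],1,shift=4);return M>0
E
python3 - <<'E'
from h import *
from scipy.optimize import minimize
ims={c:m.snapshot(c) for c in("top","side")}
R={}
for c in ims:
    t=proj([.454,.198,.04],c)[0].astype(int)
    for d in m.regions_of("cup",c):
        if d["region"][t[1],t[0]]: R[c]=d["region"];print(c,d["conf"],d["region"].sum());break
f=lambda p:sum((cylmask(*p,0,.075,.031,c)^R[c]).sum() for c in R)
r=minimize(f,[.454,.198],method="Nelder-Mead",options=dict(initial_simplex=[[.454,.198],[.460,.198],[.454,.204]]));print(r.x,r.fun)
out=[]
for c,(x0,y0,w) in(("top",(140,180,130)),("side",(190,270,160))):
    im=ims[c].copy()[y0:y0+w,x0:x0+w];s=400/w;im=cv2.resize(im,(400,400),interpolation=2)
    for z in(0,.075): cv2.polylines(im,[((proj(ring(*r.x,z,.031),c)-[x0,y0])*s).astype(int)],True,(255,255,0),1)
    out.append(im)
cv2.imwrite("pics/cup.png",np.hstack(out))
E
```

```text
top 0.83 593
side 0.8 1271
[0.45010461 0.19506995] 162.0
```

View pics/cup.png

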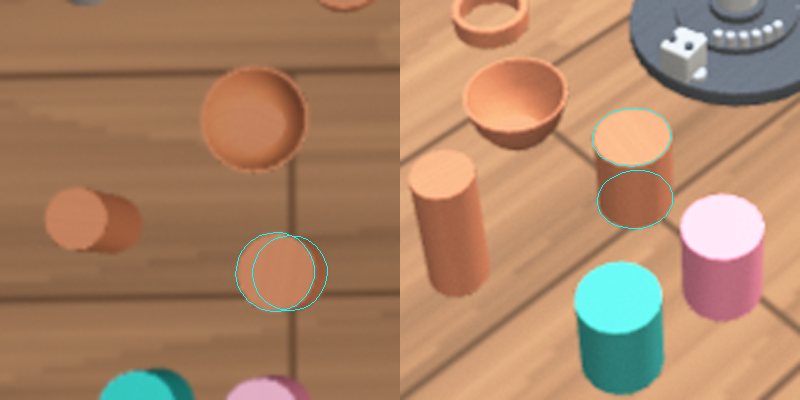

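The crop shows the straight-sided copper cup at crop (285,272) on the left and (633,168) on the right. The outline fits to about 2–3 mm, with the pink and turquoise look-alikes clearly separate. Next I'll grasp it.

Run:
```python
from h import *
c=[.451,.195];o=[pi,0,0]
m.command_gripper(1.0,40)
m.move_pose([*c,.2],o)
print(m.get_obs()["time"])
print(m.move_straight([*c,.030],feed=.12,force_limit=8))
m.command_gripper(0,50);s=m.get_obs();print(s["time"],s["gripper_width"],s["grasp_force"],s["tcp_pos"])
m.move_straight([*c,.2],feed=.15)
s=m.get_obs();print(s["time"],s["gripper_width"],s["grasp_force"],s["ft_force"])
print([[(np.round(d["xyz"],4).tolist(),round(d["conf"],2)) for d in m.mark_of(n,c)][:2] for c in("top","side") if m.snapshot(c) is not None for n in("stake_top","handle","third_notch")])
cv2.imwrite("pics/lift.png",m.snapshot("side"))
```

```text
4.6667
False
6.5833 0.7164797545435667 53.20963215082884 [0.45132333 0.19512313 0.03075684]
7.8667 0.7144472073522506 54.53040724620223 [ 0.22242861  0.3076728  -1.40772824]
[[([0.5393, -0.0091, 0.1225], 0.72), ([0.7167, -0.0076, -0.001], 0.68)], [([0.626, -0.1141, 0.0348], 0.63)], [([0.4914, 0.019, 0.0375], 0.72), ([0.6681, -0.3314, -0.0006], 0.2)], [([0.5397, -0.0094, 0.1201], 0.66)], [([0.6246, -0.123, 0.0367], 0.77)], [([0.4974, 0.0206, 0.0336], 0.73)]]
```

View pics/lift.png

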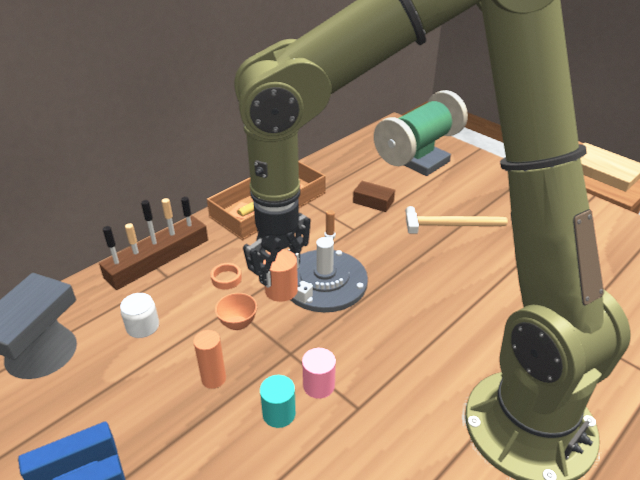

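The cup is held level at (284,275). Next I'll put it over the stake.

Run:
```python
from h import *
p=[.539,-.008]
m.move_straight([*p,.19],feed=.2)
print(m.move_straight([*p,.11],feed=.1,force_limit=5),m.get_obs()["tcp_pos"])
print(m.move_straight([*p,.076],feed=.04,force_limit=6))
s=m.get_obs();print(s["time"],s["tcp_pos"],s["ft_force"])
cv2.imwrite("pics/on.png",np.hstack([m.snapshot("side")[150:350,220:420],m.snapshot("top")[130:330,220:420]]).repeat(2,0).repeat(2,1))
```

```text
False [ 0.53941735 -0.00772851  0.11053474]
True
11.225 [ 0.53876877 -0.00816224  0.08072183] [-2.15620851 -1.30221253  9.16531726]
```

View pics/on.png

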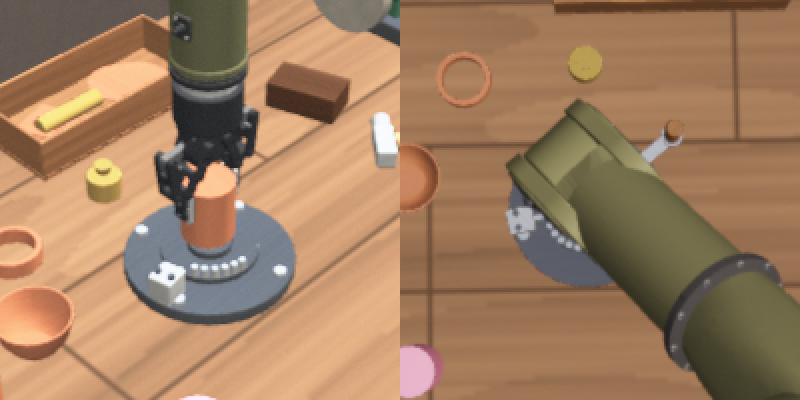

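The closed end met the stake at exactly the home height (TCP 80.7 mm). Next I'll release, retreat and go above the handle.

Run:
```python
from h import *
m.command_gripper(1.0,60)
m.move_straight([.5388,-.0082,.20],feed=.2)
S=np.array([.539,-.0085]);phi=np.arctan2(-.1095,.0865)
for d in(0,pi):
  for a in(0,.4,.8,1.0):
    t=phi-a;q=m.solve_ik([*(S+.14*np.array([np.cos(t),np.sin(t)])),.055],[pi,0,t+d]);print(d,a,None if q is None else np.round(q,2))
for c in("side","top"):
    im=m.snapshot(c)
    print(c,[(n,[(np.round(d["xyz"],4).tolist(),round(d["conf"],2)) for d in m.mark_of(n,c)][:2]) for n in("cup","handle","third_notch","click_block")])
    cv2.imwrite(f"pics/{c}1.png",im)
print(m.get_obs()["time"])
x=lambda f,a,b,c,d:cv2.resize(cv2.imread(f)[a:b,c:d],(400,400),interpolation=2)
cv2.imwrite("pics/z.png",np.hstack([x("pics/side1.png",190,310,265,385),x("pics/top0.png",180,280,265,365)]))
```

```text
0 0 [ 0.52  0.77 -0.64  1.67  0.56  0.9  -2.82]
0 0.4 [ 0.35  0.65 -0.24  1.79  0.22  0.72 -2.88]
0 0.8 [-0.    0.61  0.36  1.94 -0.34  0.64 -2.7 ]
0 1.0 [-0.01  0.59  0.36  2.01 -0.35  0.6  -2.88]
3.141592653589793 0 [ 0.79  1.09 -1.37  1.67  1.09  1.35 -0.1 ]
3.141592653589793 0.4 [ 0.88  1.02 -1.33  1.79  1.05  1.26 -0.49]
3.141592653589793 0.8 [ 0.93  0.91 -1.25  1.93  0.99  1.11 -0.88]
3.141592653589793 1.0 [ 0.93  0.85 -1.2   2.    0.96  1.02 -1.09]
side [('cup', [([0.3437, 0.3064, -0.0037], 0.96), ([0.5436, -0.0122, 0.0512], 0.92)]), ('handle', [([0.6269, -0.1221, 0.0378], 0.56)]), ('third_notch', [([0.4971, 0.0237, 0.0374], 0.66)]), ('click_block', [([0.5345, -0.0039, 0.0024], 0.57)])]
top [('cup', [([0.3422, 0.3068, -0.0031], 0.79), ([0.3358, 0.2115, 0.0017], 0.66)]), ('handle', [([0.623, -0.1158, 0.0372], 0.47)]), ('third_notch', [([0.4879, 0.0197, 0.0364], 0.78), ([0.4469, -0.4057, -0.0014], 0.22)]), ('click_block', [])]
12.95
```

View pics/z.png

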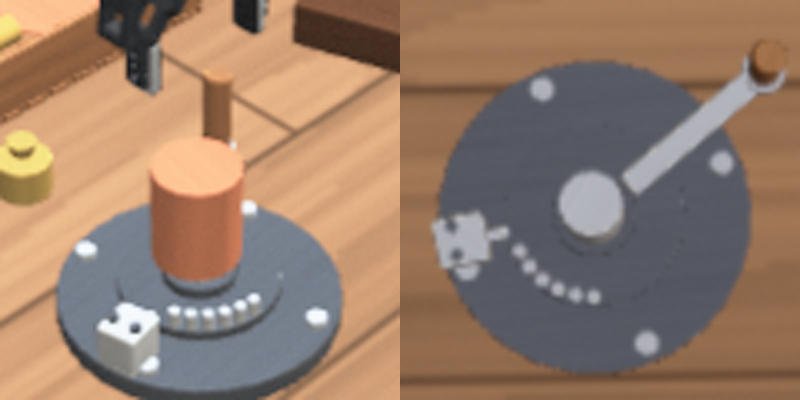

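The left panel shows the cup home on the stake, sitting upright and free at crop (197,215). In the right panel the six pins run from crop (519,250) to (594,297), with the pawl tip at (500,233) and the block at (462,240). From these I'll compute the target lever angle.

```bash
cat >> h.py <<'E'
def back(u,v,z,c):
    k=m.get_calibration(c);T=k["world_to_cam"];d=np.linalg.inv(k["camera_matrix"])@[u,v,1]*[1,-1,-1]
    R=T[:3,:3];o=-R.T@T[:3,3];d=R.T@d;return (o+d*(z-o[2])/d[2])[:2]
E
python3 - <<'E'
from h import *
g=lambda x,y,z:back(265+x/4,180+y/4,z,"top")
S=g(191,204,.12);B=g(62,240,.052);H=g(368,57,.101)
print("S",S,"B",B,"H",H,"rH",np.hypot(*(H-S)),"rB",np.hypot(*(B-S)))
an=lambda P:np.arctan2(*(P-S)[::-1])
print("phiB",an(B),"phiH",an(H),"pawl",an(g(100,233,.036)))
for x,y in[(119,250),(129,267),(143,280),(158,289),(175,295),(194,297)]:
    P=g(x,y,.036);print(np.hypot(*(P-S)).round(4),(an(P)-an(B)).round(3))
N=np.array([.4914,.0195]);print(an(N)-an(B))
E
```

```text
S [ 0.53399477 -0.00948448] B [0.51835087 0.07210565] H [ 0.6222892  -0.11700356] rH 0.13912676792610687 rB 0.08307636319787233
phiB 1.7602349169042397 phiH -0.8832629013291168 pawl 1.7496868465166504
0.0519 0.238
0.0523 0.476
0.052 0.706
0.0518 0.918
0.0518 1.136
0.0518 1.367
0.7838594960722376
```

The pins and pawl agree: the first pin is at about 0.25 rad, so the third passes at about 0.70, the fourth at about 0.92, and the target is about 0.81 rad. Next I'll grasp the handle.

```bash
cat >> h.py <<'E'
S=np.array([.5375,-.0088]);PHI=-.883
def pt(t,r=.14): return S+r*np.array([np.cos(t),np.sin(t)])
E
python3 - <<'E'
from h import *
o=[pi,0,PHI+pi]
m.move_pose([*pt(PHI),.19],o)
print(m.get_obs()["time"],m.get_obs()["joints"].round(2))
print(m.move_straight([*pt(PHI),.055],feed=.12,force_limit=6))
f0=m.get_obs()["ft_force"]
m.command_gripper(0,60)
s=m.get_obs();print(s["time"],s["gripper_width"],s["grasp_force"],s["tcp_pos"],f0,s["ft_force"],s["joints"].round(2))
cv2.imwrite("pics/grip.png",np.hstack([m.snapshot("side")[150:350,240:440],m.snapshot("top")[130:330,250:450]]).repeat(2,0).repeat(2,1))
E
```

```text
14.9417 [ 0.76  0.81 -1.23  1.52  0.77  1.36  0.16]
False
16.825 0.23833255702958725 58.40770315378904 [ 0.62552566 -0.11785069  0.05538152] [-0.03952374 -0.65487118  0.61919393] [-4.31884403 -2.26491912  5.59714956] [ 0.73  0.95 -1.12  1.67  0.93  1.16  0.04]
```

View pics/grip.png

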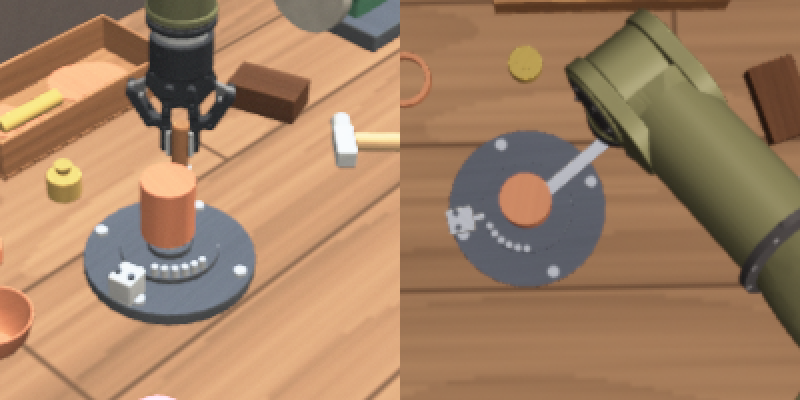

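The handle is held between the fingers, with the lever against its rest stop (force is along clockwise, 5 N). Now I'll turn it in small steps with a force log, first to 0.56 rad, past click 2.

```bash
cat >> h.py <<'E'
def step(a):
    t=PHI-a;m.move_straight([*pt(t),.055],[pi,0,t+pi],feed=.06)
    s=m.get_obs();d=s["tcp_pos"][:2]-S;f=s["ft_force"];ph=np.arctan2(d[1],d[0])
    ct=np.array([np.sin(ph),-np.cos(ph)]);er=d/np.hypot(*d)
    print("%.2f act %.3f r %.4f  ft %.1f fr %.1f fz %.1f g %.2f t %.1f"%(a,PHI-ph,np.hypot(*d),-f[:2]@ct,f[:2]@er,f[2],s["grasp_force"],s["time"]))
    return -f[:2]@ct
E
python3 - <<'E'
from h import *
for a in np.arange(.02,.57,.02): step(a)
E
```

```text
0.02 act 0.012 r 0.1401  ft 4.2 fr 0.3 fz 1.7 g 59.00 t 17.2
0.04 act 0.034 r 0.1402  ft 4.2 fr -0.6 fz 2.1 g 59.21 t 17.4
0.06 act 0.056 r 0.1401  ft 5.3 fr 0.8 fz 3.9 g 59.30 t 17.7
0.08 act 0.077 r 0.1402  ft 5.6 fr 1.3 fz 4.8 g 59.42 t 17.9
0.10 act 0.097 r 0.1402  ft 5.1 fr 0.8 fz 4.5 g 59.47 t 18.2
0.12 act 0.117 r 0.1402  ft 5.6 fr 0.2 fz 4.7 g 59.50 t 18.4
0.14 act 0.137 r 0.1403  ft 5.3 fr 2.2 fz 4.8 g 59.50 t 18.7
0.16 act 0.157 r 0.1403  ft 3.8 fr 1.9 fz 5.3 g 59.50 t 18.9
0.18 act 0.177 r 0.1403  ft 5.4 fr 1.8 fz 5.7 g 59.50 t 19.2
0.20 act 0.196 r 0.1404  ft 5.2 fr 1.8 fz 4.5 g 59.52 t 19.4
0.22 act 0.213 r 0.1404  ft 6.2 fr 1.9 fz 4.7 g 59.31 t 19.7
0.24 act 0.229 r 0.1404  ft 8.6 fr 1.7 fz 2.8 g 59.21 t 19.9
0.26 act 0.253 r 0.1405  ft 5.2 fr 2.4 fz 5.6 g 59.58 t 20.2
0.28 act 0.277 r 0.1405  ft 3.2 fr 0.2 fz 6.0 g 59.72 t 20.4
0.30 act 0.299 r 0.1406  ft 3.4 fr 1.4 fz 6.1 g 59.78 t 20.7
0.32 act 0.324 r 0.1406  ft 1.2 fr 1.2 fz 8.4 g 59.99 t 20.9
0.34 act 0.343 r 0.1406  ft 2.0 fr 0.7 fz 7.6 g 59.84 t 21.2
0.36 act 0.360 r 0.1407  ft 3.7 fr 1.4 fz 6.4 g 59.74 t 21.4
0.38 act 0.376 r 0.1406  ft 4.9 fr 1.7 fz 6.0 g 59.64 t 21.7
0.40 act 0.396 r 0.1407  ft 5.9 fr 0.9 fz 5.7 g 59.62 t 21.9
0.42 act 0.415 r 0.1407  ft 5.4 fr 2.0 fz 3.6 g 59.60 t 22.2
0.44 act 0.432 r 0.1408  ft 8.2 fr 1.3 fz 2.5 g 59.41 t 22.4
0.46 act 0.450 r 0.1408  ft 7.0 fr 2.4 fz 1.8 g 59.31 t 22.7
0.48 act 0.474 r 0.1409  ft 4.9 fr 2.9 fz 6.0 g 59.67 t 22.9
0.50 act 0.498 r 0.1409  ft 3.3 fr 1.3 fz 7.2 g 59.81 t 23.2
0.52 act 0.520 r 0.1410  ft 1.9 fr 1.1 fz 7.1 g 59.88 t 23.4
0.54 act 0.541 r 0.1410  ft 1.4 fr 1.6 fz 7.6 g 59.90 t 23.7
0.56 act 0.562 r 0.1411  ft 2.1 fr 2.5 fz 7.4 g 59.89 t 23.9
```

Click 1 came at about 0.245 rad and click 2 at about 0.46, as the pins predicted. The third should come near 0.68, so the notch midpoint is about 0.79.

Run:
```python
from h import *
for a in np.r_[np.arange(.58,.79,.02),.79]: step(a)
ims={c:m.snapshot(c) for c in("top","side")}
for c in ims: print(c,[[(np.round(d["xyz"],4).tolist(),round(d["conf"],2)) for d in m.mark_of(n,c)][:2] for n in("third_notch","cup","handle")])
m.hold(.5);step(.79)
x=lambda i,a,b,c,d:cv2.resize(i[a:b,c:d],(400,400),interpolation=2)
cv2.imwrite("pics/end.png",np.hstack([x(ims["side"],190,310,265,385),x(ims["top"],180,280,265,365)]))
```

```text
0.58 act 0.578 r 0.1411  ft 4.5 fr 1.4 fz 6.0 g 59.73 t 24.2
0.60 act 0.594 r 0.1411  ft 5.7 fr 2.7 fz 4.6 g 59.61 t 24.4
0.62 act 0.614 r 0.1411  ft 6.5 fr 1.7 fz 5.5 g 59.58 t 24.7
0.64 act 0.633 r 0.1412  ft 6.7 fr 1.9 fz 4.8 g 59.57 t 24.9
0.66 act 0.651 r 0.1412  ft 7.2 fr 2.0 fz 3.7 g 59.44 t 25.2
0.68 act 0.668 r 0.1412  ft 8.3 fr 2.6 fz 2.8 g 59.28 t 25.4
0.70 act 0.692 r 0.1413  ft 5.6 fr 2.2 fz 5.3 g 59.70 t 25.7
0.72 act 0.712 r 0.1414  ft 6.5 fr 1.5 fz 4.4 g 59.52 t 25.9
0.74 act 0.734 r 0.1415  ft 5.4 fr 2.7 fz 6.0 g 59.69 t 26.2
0.76 act 0.756 r 0.1415  ft 4.2 fr 2.5 fz 6.5 g 59.75 t 26.4
0.78 act 0.779 r 0.1415  ft 2.1 fr 2.5 fz 8.7 g 60.02 t 26.7
0.79 act 0.787 r 0.1416  ft 4.4 fr 2.3 fz 7.0 g 59.85 t 26.9
top [[([0.5188, 0.0421, 0.0405], 0.87)], [([0.3418, 0.3065, -0.0019], 0.89), ([0.5397, -0.0057, 0.052], 0.8)], []]
side [[([0.5284, 0.0454, 0.0358], 0.91)], [([0.3445, 0.3055, -0.0], 0.97), ([0.337, 0.2104, -0.0059], 0.77)], [([0.5234, -0.1505, 0.0378], 0.66), ([0.4922, 0.3432, 0.0006], 0.41)]]
0.79 act 0.787 r 0.1416  ft 3.4 fr 3.1 fz 6.4 g 59.85 t 28.1
```

View pics/end.png

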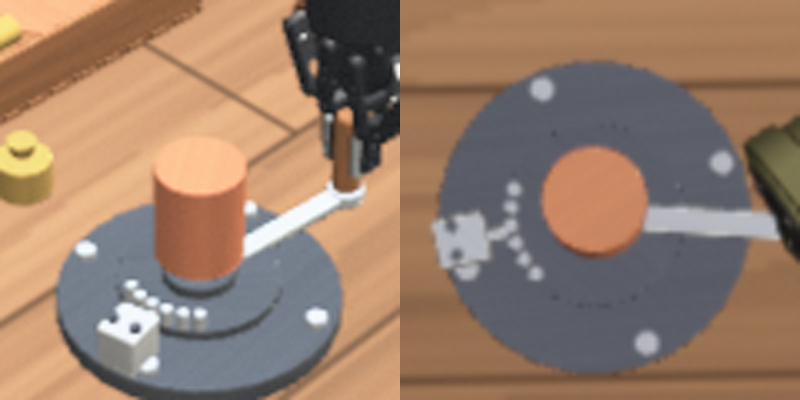

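The end view shows the cup still home. The pawl tip at (500,233) lies between the third pin (510,226) and the fourth (516,243). One quick numeric check of the centring before I hand in.

Run:
```python
from h import *
g=lambda x,y,z:back(265+x/4,180+y/4,z,"top")
C=g(191,204,.12);an=lambda P:np.arctan2(*(P-C)[::-1])
b=an(g(62,240,.052))
e=[an(g(x,y,.036))-b for x,y in[(114,188),(111,207),(111,226),(116,243),(124,259),(136,273)]]
print(np.round(e,3),"notch err",np.mean(np.array(e)-.22*(np.arange(6)-2.5)))
```

```text
[-0.526 -0.296 -0.067  0.146  0.363  0.587] notch err 0.034457580990878034
```

I'm centred to about 0.03 rad by vision, against a margin of 0.11. A small nudge to 0.805 rad (the middle of the force and vision estimates), then I'll hand in.

Run:
```python
from h import *
step(.805);m.hold(.5)
print(m.get_obs()["time"],m.hand_in())
```

```text
0.81 act 0.800 r 0.1415  ft 4.5 fr 2.3 fz 6.6 g 59.77 t 28.3
the job is handed in; nothing more can be done
28.825 None
```

The job is handed in at 28.8 s: the copper cup rests fully home on the stake and is let go. The lever is three clicks on, held by its handle at about 0.80 rad, roughly midway between the third click (about 0.68) and where the fourth should come (about 0.90).

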